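# Consolidate part-filled glassware racks and stack the emptied one

### The arm

A 7-joint arm with a two-finger parallel gripper is mounted at the origin on a cart in front of the work surface, level with it; the furniture and walls round the work are solid. World frame = base frame: x ahead of the robot, y to its left, z up, the work surface at z = 0. Lengths are in m, angles in rad, forces in N, time in s.
With the tool pointing down it reaches from about 0.425 to 0.925 m from the base axis. Payload 6.8 kg.
Tool frame: the origin (TCP) lies between the finger pads; the fingertips stand 22 mm ahead of it and the grasp point (between the pads) lies 3 mm ahead of it (tip_extent is the distance from the TCP to the fingertips, in m); z points along the fingers, y is the line along which they close (so a half turn about z gives the same grasp; the last joint's range is limited). The gripper opens to 88 mm and grips with 3 to 60 N. Pads are 20 mm wide; open, the fingers measure 115 mm over their backs; the gripper's body (75 mm by 178 mm) begins 61 mm behind the grasp point.
Start: joints at [-1.316, 0.477, 0.022, 1.555, -0.011, 1.109, -0.083], TCP at [0.24, 0.631, 0.245] pointing down, gripper open.
Joint ranges: [-2.96, 2.96], [-0.34, 2.1], [-1.41, 1.46], [0.24, 2.44], [-1.37, 4.51], [0.17, 1.92], [-2.96, 2.96]. Speed limits (rad/s): [2.39, 2.39, 3.14, 3.14, 3.14, 3.14, 3.14].

### API

Orientations are given as a unit quaternion [w, x, y, z].
In Python, from cell import * gives the robot as it stands.
- The arm moves only by the tool drive_tool, never from a script. Its argument "deltas" is a list of rows, each a list of 3 entries, a list of its own where there are three numbers: the turn, a rotation vector about the tool's x, y, z in rad, then the shift along the tool's x, y, z in mm, then the finger opening in mm, from 0 to 87.8. A call has 1 to 12 rows; each row is the pose to reach, as a shift and turn from the pose commanded when the call began, along the tool's axes at that moment; what a row does not reach only later rows make up. A row lasts 1/10 s, in which the tool goes at most 50 mm and 8.59 degrees, less where a joint would pass 70% of its speed; a pose out of reach is approached as far as the arm can. A call with a gripper value outside its range is refused whole. The fingers move at their own pace and stop on an object; "grip_force" is the grip in N (left out, the last holds). Time passes only in rows, so rows that repeat a pose let the fingers close. It gives the time, the measured TCP pose, the force, the opening and the grip force at its end, in the units of the state.
- sense(): the state, without advancing time (a new reading comes with each control period).
- snapshot(name): name is "scene" or "top" or "wrist"; returns the picture (400x640x3 uint8, red, green, blue); there is no depth.
- camera_info(name): a dict with "fx", "fy", "cx", "cy" (pixels), "R" (3x3) and "t" (3): a world point X has camera coordinates R X + t; the wrist camera has in their place "tool_from_camera" (4x4, takes a point from camera to tool coordinates, whose origin is the TCP and whose axes are the flange's). Camera axes: x right, y down, z forward; pixel columns grow to the right and rows downward; lengths in m; the calibration is good to about 2 mm. The wrist camera is an equidistant fisheye: a pixel r from the principal point sees the ray r / f radians off the axis. A picture is of the moment at which its call begins: read the wrist's pose just before it. camera_info takes no time and is no camera call.
- close_job(): hands the job in; it is judged then, once.
The state is a dict: "time": time; "qpos": joint angles; "joint_vel": joint speeds; "tau": joint torques, N m; "ee_pos": TCP position; "eef_rot": TCP orientation; "contact_force": force on the tool from outside, world axes, zero at the start; "wrist_torque": the same for the moment, N m; "gripper_width": finger opening in m; "grip_force": force on a finger pad.
Only numpy, scipy, OpenCV 4.12 (cv2) and the standard library are available. Lean on these libraries where they do the work, as an engineer would, in place of code of your own. Each camera call takes 0.05 s, during which the arm holds its last target. There are 200 camera calls.

### The job

Sort out the racks: the rack holding two squat jars is the jar rack and the one holding nothing but one bottle is the bottle rack. Bring every bottle into the bottle rack and every squat jar into the jar rack, each upright and down in a pocket, so that both are full of one kind, and leave these two racks where they stand. Then stack the emptied mixed rack squarely on the spare empty rack, its foot down inside the other's rim, without shifting the spare rack.

Things in the scene. Friction and masses are not known exactly. Their poses are not given: they have to be found in the camera images.
- jar_rack_mid (a point): One of four like loose grey racks, 156 (own x) x 58 (own y) x 25 mm, 0.16 kg; point: its centre, 12.5 mm above the underside. Three pockets 41 mm across at x = -48, 0, +48 mm, floors 6 mm above the underside. Jar rack: starts full, two squat jars and a stray bottle in any order.
- bottle_rack_mid (a point): One of four like loose grey racks, 156 (own x) x 58 (own y) x 25 mm, 0.16 kg; point: its centre, 12.5 mm above the underside. Three pockets 41 mm across at x = -48, 0, +48 mm, floors 6 mm above the underside. Bottle rack: starts with one bottle, in the end pocket at x = +48 mm; the other two are free.
- mixed_rack_mid (a point): One of four like loose grey racks, 156 (own x) x 58 (own y) x 25 mm, 0.16 kg; point: its centre, 12.5 mm above the underside. Three pockets 41 mm across at x = -48, 0, +48 mm, floors 6 mm above the underside. Rack to clear: starts with a jar and a bottle in its end pockets. Foot: inset step 141 x 43 mm, 4 mm high. Once empty, take it across its 58 mm width at mid-length.
- spare_rack_mid (a point): One of four like loose grey racks, 156 (own x) x 58 (own y) x 25 mm, 0.16 kg; point: its centre, 12.5 mm above the underside. Empty. Deck 21 mm above the underside; round bead 4 mm higher all round, 146 x 48 mm inside: a rack set squarely on top drops its foot inside (2.5 mm play each way) and sits 21 mm higher.
- jar_a_mid (a point): A squat sample jar: white body 36 mm across, knurled black cap as wide as the jar (38 mm) over its top 12 mm, 42 mm high in all; the point is on its axis half-way up (21 mm above its underside), z up. Starts in the jar rack and stays there.
- jar_b_mid (a point): A squat sample jar: white body 36 mm across, knurled black cap as wide as the jar (38 mm) over its top 12 mm, 42 mm high in all; the point is on its axis half-way up (21 mm above its underside), z up. Starts in the jar rack and stays there.
- jar_c_mid (a point): A squat sample jar: white body 36 mm across, knurled black cap as wide as the jar (38 mm) over its top 12 mm, 42 mm high in all; the point is on its axis half-way up (21 mm above its underside), z up. Starts in the rack to be cleared.
- bottle_home_mid (a point): A white plastic bottle with a black screw cap, body 37 mm across up to its shoulder, 70 mm high with the cap (23 mm across, fixed on); the point is on its axis half-way up (35 mm above its underside), z up. Starts in the bottle rack and stays there.
- bottle_stray_mid (a point): A white plastic bottle with a black screw cap, body 37 mm across up to its shoulder, 70 mm high with the cap (23 mm across, fixed on); the point is on its axis half-way up (35 mm above its underside), z up. Starts astray in the jar rack.
- bottle_c_mid (a point): A white plastic bottle with a black screw cap, body 37 mm across up to its shoulder, 70 mm high with the cap (23 mm across, fixed on); the point is on its axis half-way up (35 mm above its underside), z up. Starts in the rack to be cleared.

How it is judged:
At the end, for the whole second after the job is handed in: All jars stand in the jar rack's pockets and all bottles in the bottle rack's, upright within 0.15 rad, on the floor within 4 mm; the mixed rack lies level on the spare one, centres within 6 mm, parallel within 0.08 rad; the other three racks level and within 30 mm of their start; racks at rest (x of jar_a_mid in the frame of jar_rack_mid between -0.056 and 0.056 m and y of jar_a_mid in the frame of jar_rack_mid between -0.008 and 0.008 m and z of jar_a_mid in the frame of jar_rack_mid between 0.0105 and 0.0185 m and angle between each of jar_a_mid, jar_b_mid, jar_c_mid, bottle_home_mid, bottle_stray_mid, bottle_c_mid's own z axis and vertical below 0.15 rad and x of jar_b_mid in the frame of jar_rack_mid between -0.056 and 0.056 m and y of jar_b_mid in the frame of jar_rack_mid between -0.008 and 0.008 m and z of jar_b_mid in the frame of jar_rack_mid between 0.0105 and 0.0185 m and x of jar_c_mid in the frame of jar_rack_mid between -0.056 and 0.056 m and y of jar_c_mid in the frame of jar_rack_mid between -0.008 and 0.008 m and z of jar_c_mid in the frame of jar_rack_mid between 0.0105 and 0.0185 m and x of bottle_home_mid in the frame of bottle_rack_mid between -0.056 and 0.056 m and y of bottle_home_mid in the frame of bottle_rack_mid between -0.008 and 0.008 m and z of bottle_home_mid in the frame of bottle_rack_mid between 0.0245 and 0.0325 m and x of bottle_stray_mid in the frame of bottle_rack_mid between -0.056 and 0.056 m and y of bottle_stray_mid in the frame of bottle_rack_mid between -0.008 and 0.008 m and z of bottle_stray_mid in the frame of bottle_rack_mid between 0.0245 and 0.0325 m and x of bottle_c_mid in the frame of bottle_rack_mid between -0.056 and 0.056 m and y of bottle_c_mid in the frame of bottle_rack_mid between -0.008 and 0.008 m and z of bottle_c_mid in the frame of bottle_rack_mid between 0.0245 and 0.0325 m and horizontal distance between mixed_rack_mid and spare_rack_mid below 0.006 m and z of mixed_rack_mid in the frame of spare_rack_mid between 0.0195 and 0.0225 m and angle between the x axis of mixed_rack_mid and the x axis of spare_rack_mid, either way round below 0.08 rad and angle between each of mixed_rack_mid, jar_rack_mid, bottle_rack_mid, spare_rack_mid's own z axis and vertical below 0.06 rad and distance of each of jar_rack_mid, bottle_rack_mid, spare_rack_mid from where it was at the start of the episode below 0.03 m and linear speed of each of jar_rack, bottle_rack, mixed_rack, spare_rack below 0.01 m/s); the robot touches nothing.
It also fails if it takes over 136 s, if anything falls off the work surface, if the arm or the gripper's body presses on something with over 40 N, if the wrist force passes 120 N, or if a joint passes its speed limit or range.

## Working session

There is one attempt and no reset: what is moved stays moved. The work goes in short steps, Python scripts to look and compute and a tool call to move; the robot and the scene stay as the last step left them, time stands still between calls to the robot, and variables do not carry over. Pictures are saved under pics/ and viewed, at most 14 in all, crops included, and the job is handed in when it is done.

Besides the shell and the picture viewer there is one more tool, called as name(argument=value, ...) on one line, values as JSON. drive_tool: Moves the arm, as the interface text tells. Its arguments: {"type":"object","properties":{"deltas":{"type":"array"},"grip_force":{"type":"number"}},"required":["deltas"]}

```bash
mkdir -p pics; ls; python3 - <<'E'
from cell import *
import cv2
s=sense();print(s)
for n in("scene","top","wrist"):
    print(n,camera_info(n))
for n in("scene","top"):
    cv2.imwrite(f"pics/{n}0.png",snapshot(n)[:,:,::-1])
E
```

```text
pics
{'time': 0.0, 'qpos': array([-1.31612936,  0.47778343,  0.02230828,  1.55640274, -0.0114479 ,
        1.10928385, -0.08308068]), 'joint_vel': array([ 0.00059527, -0.00157168, -0.00145336, -0.00033988, -0.0003944 ,
       -0.00138094,  0.00168817]), 'tau': array([-2.44521234e-04, -5.82855606e+01,  1.53439835e+00, -2.72606635e+01,
       -5.43002982e-02,  1.68536481e-02,  1.53752876e-04]), 'ee_pos': array([0.23934669, 0.63056598, 0.24371284]), 'eef_rot': array([-7.79973122e-05,  1.80344919e-01,  9.83603042e-01, -8.71291293e-04]), 'contact_force': array([-0.89045854, -0.39894218, -0.30241184]), 'wrist_torque': array([-0.00830796,  0.01713211, -0.00739485]), 'grip_force': 0.0, 'gripper_width': 0.08760297260037272}
scene {'fx': 494.32997365552717, 'fy': 494.32997365552717, 'cx': 320.7981206184379, 'cy': 203.29557635148043, 'R': array([[ 0.68799169, -0.725524  , -0.01680335],
       [-0.50663396, -0.46358953, -0.72691594],
       [ 0.5196051 ,  0.50862527, -0.68652084]]), 't': array([-0.35397971,  0.31879147,  0.86900972])}
top {'fx': 498.42940275623647, 'fy': 498.42940275623647, 'cx': 318.6217627873861, 'cy': 189.66472538971257, 'R': array([[-0.0124994 , -0.99989189,  0.00774458],
       [-0.9883032 ,  0.01117652, -0.15209163],
       [ 0.15198863, -0.00955505, -0.98833605]]), 't': array([0.00332307, 0.5445588 , 1.1146658 ])}
wrist {'fx': 309.70691628693146, 'fy': 309.70691628693146, 'cx': 317.3839418463373, 'cy': 204.19988817194255, 'tool_from_camera': array([[-5.35493403e-04, -9.63328114e-01, -2.68325655e-01,
         7.34294191e-02],
       [ 9.99999818e-01, -4.41678096e-04, -4.09995751e-04,
         2.59324752e-05],
       [ 2.76446869e-04, -2.68325826e-01,  9.63328176e-01,
        -1.40724699e-01],
       [ 0.00000000e+00,  0.00000000e+00,  0.00000000e+00,
         1.00000000e+00]])}
```

View pics/top0.png

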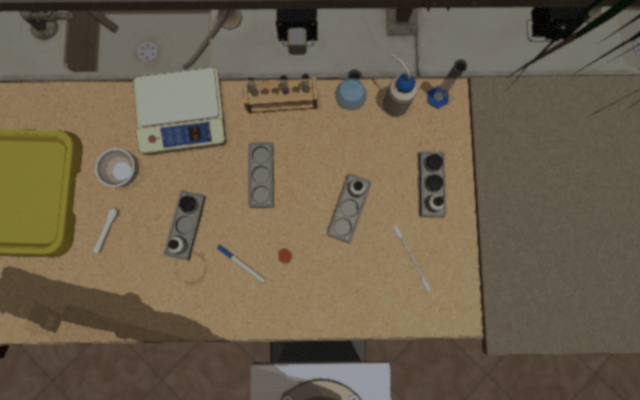

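View pics/scene0.png

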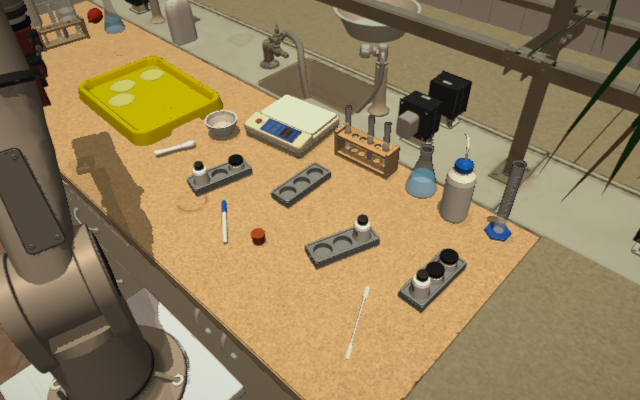

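```bash
cat > h.py <<'E'
from cell import *
import numpy as np, cv2
from scipy.spatial.transform import Rotation as Rn
def ray(name,px,tp=None):
    c=camera_info(name); px=np.atleast_2d(np.asarray(px,float))
    u=(px-[c["cx"],c["cy"]])/[c["fx"],c["fy"]]
    if name!="wrist":
        return -c["R"].T@c["t"], np.c_[u,np.ones(len(u))]@c["R"]
    th=np.linalg.norm(u,axis=1,keepdims=True)
    d=np.c_[u/np.maximum(th,1e-9)*np.sin(th),np.cos(th)]
    T=c["tool_from_camera"]; p,R=tp
    return p+R@T[:3,3], d@(R@T[:3,:3]).T
def toz(name,px,z,tp=None):
    o,d=ray(name,px,tp); return (o+d*((z-o[2])/d[:,2:]))[:,:2]
def proj(name,X,tp=None):
    c=camera_info(name); X=np.atleast_2d(X)
    if name!="wrist":
        q=X@c["R"].T+c["t"]; u=q[:,:2]/q[:,2:]
    else:
        T=c["tool_from_camera"]; p,R=tp
        q=((X-p)@R-T[:3,3])@T[:3,:3]; n=np.linalg.norm(q[:,:2],axis=1,keepdims=True)
        u=q[:,:2]/n*np.arctan2(n,q[:,2:])
    return u*[c["fx"],c["fy"]]+[c["cx"],c["cy"]]
def pose():
    s=sense(); w=s["eef_rot"]; return s["ee_pos"],Rn.from_quat([w[1],w[2],w[3],w[0]]).as_matrix()
def yaw(R): # of tool x axis; tool assumed down
    return np.arctan2(R[1,0],R[0,0])
def go(tp,xyz,rx):
    """delta: tool-axes shift mm and rotvec to TCP xyz with tool x at yaw rx (mod pi), tool down"""
    p,R=tp
    y=rx
    while y-yaw(R)>np.pi/2: y-=np.pi
    while y-yaw(R)<-np.pi/2: y+=np.pi
    Rt=np.array([[np.cos(y),np.sin(y),0],[np.sin(y),-np.cos(y),0],[0,0,-1]])
    return Rn.from_matrix(R.T@Rt).as_rotvec().round(3), (R.T@(np.array(xyz)-p)*1000).round(1)
E
python3 - <<'E'
from h import *
im=cv2.imread("pics/top0.png")
hsv=cv2.cvtColor(im,cv2.COLOR_BGR2HSV)
m=((hsv[...,1]<75)).astype(np.uint8)*255
for n,c in dict(jar=(432,184),bot=(350,208),mix=(185,225),spare=(260,175)).items():
    z=np.zeros_like(m); x0,y0=c; z[y0-45:y0+45,x0-35:x0+35]=m[y0-45:y0+45,x0-35:x0+35]
    k,l,st,ce=cv2.connectedComponentsWithStats(z); i=1+st[1:,4].argmax()
    pts=np.argwhere(l==i)[:,::-1].astype(np.float32)
    b=cv2.boxPoints(cv2.minAreaRect(pts)); w=toz("top",b,0.02)
    ce=w.mean(0); e=[w[1]-w[0],w[2]-w[1]]; L=[np.linalg.norm(v) for v in e]; a=e[int(np.argmax(L))]
    print(n,st[i],ce.round(4),"len",np.round(L,3),"yaw",np.arctan2(a[1],a[0]).round(3),"R",np.hypot(*ce).round(3))
p,R=pose(); print(yaw(R))
E
```

```text
jar [ 419  151   28   66 1687] [ 0.5604 -0.2736] len [0.063 0.157] yaw 3.109 R 0.624
bot [ 327  174   44   70 1676] [ 0.5046 -0.0739] len [0.158 0.061] yaw -0.35 R 0.51
mix [ 164  191   41   70 1758] [0.4688 0.3118] len [0.158 0.062] yaw -0.232 R 0.563
spare [ 248  142   26   66 1666] [0.5866 0.1341] len [0.06  0.157] yaw -3.14 R 0.602
2.77881387061812
```

```bash
python3 - <<'E'
from h import *
tp=pose()
print(go(tp,(0.43,0.312,0.25),-0.232)); print(go(tp,(0.50,0.13,0.25),-0.0)); print(go(tp,(0.46,-0.074,0.25),-0.35));print(go(tp,(0.5124,-0.2721,0.25),-0.032))
E
```

```text
(array([-0.002,  0.   , -0.131]), array([-291.3, -230.2,   -5.8]))
(array([-0.002, -0.   , -0.363]), array([-421.3, -375.5,   -5.5]))
(array([-0.002,  0.   , -0.013]), array([-456.3, -580.5,   -5.2]))
(array([-0.002, -0.   , -0.331]), array([-575.6, -747.1,   -4.9]))
```

drive_tool(deltas=[[[0,0,-0.03],[-40,-30,-2],80],[[0,0,-0.07],[-75,-60,-4],80],[[-0.002,0,-0.131],[-110,-90,-6],80],[[-0.002,0,-0.131],[-147,-118,-6],80],[[-0.002,0,-0.131],[-184,-147,-6],80],[[-0.002,0,-0.131],[-221,-176,-6],80],[[-0.002,0,-0.131],[-258,-205,-6],80],[[-0.002,0,-0.131],[-280,-222,-6],80],[[-0.002,0,-0.131],[-291,-230,-6],80],[[-0.002,0,-0.131],[-291,-230,-6],80],[[-0.002,0,-0.131],[-291,-230,-6],80]])

```text
time: 1.2
ee_pos: [0.4291, 0.3144, 0.2505]
eef_rot: [-0.0, 0.115, 0.993, 0.001]
contact_force: [-0.3, 0.9, -0.1]
gripper_width: 0.08
grip_force: 0.0
```

```bash
python3 - <<'E'
from h import *
tp=pose();print(tp[0],yaw(tp[1])-np.pi); cv2.imwrite("pics/w1.png",snapshot("wrist")[:,:,::-1]); np.savez("w1",p=tp[0],R=tp[1])
E
```

```text
[0.42906374 0.31436511 0.25051325] -0.23006540443282741
```

View pics/w1.png

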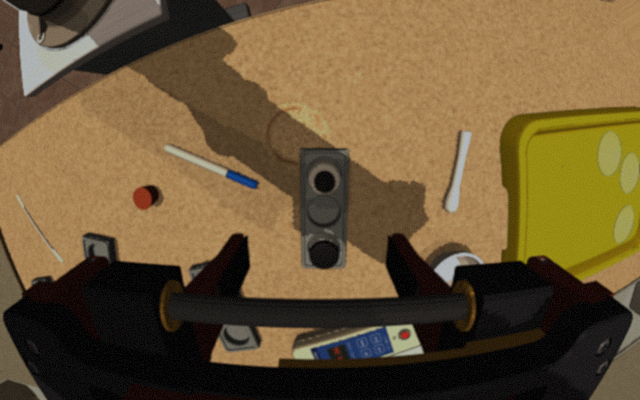

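```bash
cat >> h.py <<'E'
def rect(img,tp,c,yw,z,hx=0.1,hy=0.06,s=0.0004,name="wrist"):
    """metric view: columns along rack x, rows along -rack y; centre c"""
    X,Y=np.meshgrid(np.arange(-hx,hx,s),np.arange(hy,-hy,-s))
    P=np.c_[(c[0]+X*np.cos(yw)-Y*np.sin(yw)).ravel(),(c[1]+X*np.sin(yw)+Y*np.cos(yw)).ravel(),np.full(X.size,z)]
    q=proj(name,P,tp).astype(np.float32).reshape(X.shape+(2,))
    return cv2.remap(img,q[...,0],q[...,1],cv2.INTER_CUBIC)
def fit(img,tp,c,yw,z=0.025,show=None,**k):
    """rack centre and yaw from its grey outline in a wrist picture (BGR)"""
    s=0.0004
    for it in range(3):
        r=rect(img,tp,c,yw,z,name=k.get("name","wrist")); h=cv2.cvtColor(r,cv2.COLOR_BGR2HSV)
        m=(h[...,1]<80).astype(np.uint8); H,W=m.shape
        m[:, :int(W/2-.088/s)]=0; m[:, int(W/2+.088/s):]=0; m[:int(H/2-.038/s)]=0; m[int(H/2+.038/s):]=0
        m=cv2.morphologyEx(m,cv2.MORPH_OPEN,np.ones((9,9)))
        cn,_=cv2.findContours(m,cv2.RETR_EXTERNAL,cv2.CHAIN_APPROX_NONE)
        (u,v),(a,b),t=cv2.minAreaRect(max(cn,key=cv2.contourArea))
        if a<b: t+=90;a,b=b,a
        t=(t+90)%180-90
        dx,dy=(u-W/2)*s,(H/2-v)*s; 
        c=np.array(c)+[dx*np.cos(yw)-dy*np.sin(yw),dx*np.sin(yw)+dy*np.cos(yw)]; yw=yw-np.radians(t)
    if show:
        r=rect(img,tp,c,yw,z,name=k.get("name","wrist"));H,W=r.shape[:2]
        for x in(-48,0,48): cv2.circle(r,(int(W/2+x*.001/s),H//2),int(.0205/s),(0,255,0),1)
        cv2.rectangle(r,(int(W/2-.078/s),int(H/2-.029/s)),(int(W/2+.078/s),int(H/2+.029/s)),(0,0,255),1)
        cv2.imwrite(show,r)
    return c.round(4),round(yw,4),(a*s*1000,b*s*1000)
E
python3 - <<'E'
from h import *
d=np.load("w1.npz");tp=(d["p"],d["R"])
print(fit(cv2.imread("pics/w1.png"),tp,(0.469,0.312),-0.232,show="pics/r1.png"))
tp=pose()
print(go(tp,(0.50,0.13,0.25),-0.0)); print(go(tp,(0.46,-0.074,0.25),-0.35));print(go(tp,(0.48,-0.2721,0.2),-0.032))
E
```

```text
(array([0.4677, 0.3135]), np.float64(-0.232), (155.60000000000002, 56.800000000000004))
(array([ 0.003, -0.   , -0.229]), array([-1.113e+02, -1.638e+02,  1.000e-01]))
(array([ 0.002, -0.001,  0.121]), array([-118.6, -371.6,   -0.5]))
(array([ 0.003, -0.   , -0.197]), array([-183.1, -560.1,   49. ]))
```

View pics/r1.png

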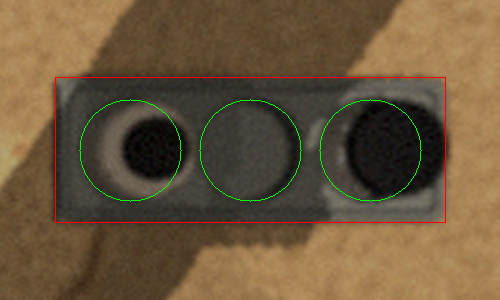

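drive_tool(deltas=[[[0.001,0,0.02],[-15,-35,0],80],[[0.002,0,0.04],[-35,-80,0],80],[[0.002,0,0.06],[-50,-127,0],80],[[0.002,0,0.08],[-65,-174,0],80],[[0.002,0,0.1],[-80,-221,0],80],[[0.002,0,0.121],[-95,-268,0],80],[[0.002,-0.001,0.121],[-105,-315,0],80],[[0.002,-0.001,0.121],[-114,-352,0],80],[[0.002,-0.001,0.121],[-118,-371,0],80],[[0.002,-0.001,0.121],[-118,-371,0],80],[[0.002,-0.001,0.121],[-118,-371,0],80]])

```text
time: 2.35
ee_pos: [0.46, -0.0736, 0.2498]
eef_rot: [0.0, 0.174, 0.985, 0.0]
contact_force: [-0.9, -0.1, 0.0]
gripper_width: 0.0799
grip_force: 0.0
```

```bash
cat > look.py <<'E'
from h import *
import sys
def look(n):
    tp=pose(); im=np.ascontiguousarray(snapshot("wrist")[:,:,::-1]); cv2.imwrite(f"pics/{n}.png",im); np.savez(n,p=tp[0],R=tp[1]); print(tp[0].round(4),round((yaw(tp[1])+np.pi/2)%np.pi-np.pi/2,4)); return im,tp
E
python3 - <<'E'
from look import *
im,tp=look("w2")
print(fit(im,tp,(0.5046,-.0739),-0.35,show="pics/r2.png"))
print(go(tp,(0.49,-0.2721,0.2),-0.032))
E
```

```text
[ 0.46   -0.0736  0.2498] -0.3507
(array([ 0.5037, -0.0736]), np.float64(-0.3559), (155.60000000000002, 56.800000000000004))
(array([ 0.   ,  0.001, -0.319]), array([ -96.4, -176.1,   49.8]))
```

drive_tool(deltas=[[[0,0,-0.1],[-20,-35,10],70],[[0,0,-0.2],[-43,-78,22],70],[[0,0,-0.319],[-66,-120,35],70],[[0,0,-0.319],[-88,-160,45],70],[[0,0.001,-0.319],[-96,-176,50],70],[[0,0.001,-0.319],[-96,-176,50],70],[[0,0.001,-0.319],[-96,-176,50],70]])

```text
time: 3.1
ee_pos: [0.4897, -0.2717, 0.1995]
eef_rot: [-0.0, 0.016, 1.0, 0.001]
contact_force: [0.5, 0.3, 0.0]
gripper_width: 0.07
grip_force: 0.0
```

```bash
python3 - <<'E'
from look import *
im,tp=look("w3")
c,y,ab=fit(im,tp,(0.5604,-.2736),-0.032,show="pics/r3.png");print(c,y,ab)
b=np.array(c)-.048*np.array([np.cos(y),np.sin(y)])
print(b,go(tp,(*b,0.05),y))
a=cv2.imread("pics/r2.png");cv2.imwrite("pics/r23.png",np.vstack([a,cv2.imread("pics/r3.png")]))
E
```

```text
[ 0.4897 -0.2717  0.1995] -0.0317
[ 0.5662 -0.2732] -0.032 (173.5999755859375, 75.59998779296875)
[ 0.51822457 -0.27166426] (array([ 0.001, -0.001,  0.   ]), array([-28.7,   0.8, 149.5]))
```

View pics/r23.png

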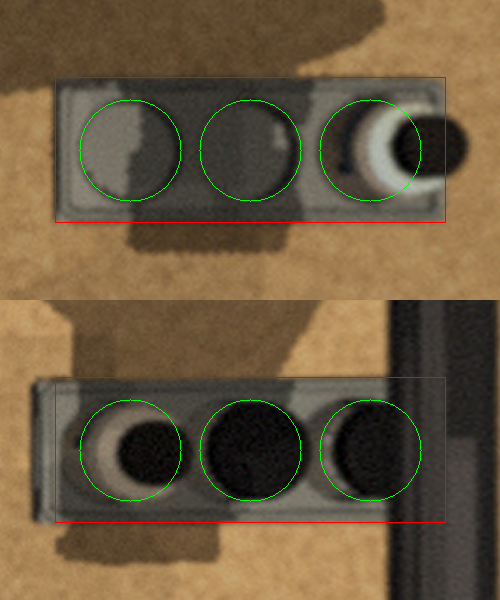

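drive_tool(deltas=[[[0.001,0,0],[-22,1,40],70],[[0.001,0,0],[-22,1,85],70],[[0.001,0,0],[-22,1,120],70],[[0.001,0,0],[-22,1,140],70],[[0.001,0,0],[-22,1,148],70],[[0.001,0,0],[-22,1,148],70],[[0.001,0,0],[-22,1,148],30],[[0.001,0,0],[-22,1,148],30],[[0.001,0,0],[-22,1,148],30],[[0.001,0,0],[-22,1,148],30],[[0.001,0,0],[-22,1,148],30]], grip_force=15)

```text
time: 4.25
ee_pos: [0.5112, -0.2736, 0.0525]
eef_rot: [0.0, 0.017, 1.0, -0.001]
contact_force: [-0.4, 0.7, 4.5]
gripper_width: 0.0365
grip_force: 15.0
```

drive_tool(deltas=[[[0,0,0],[0,0,-20],30],[[0,0,0],[0,0,-50],30],[[0,0,0],[0,0,-85],30],[[0,0,0],[0,0,-100],30],[[0,0,0],[0,0,-100],30],[[0,0,0],[0,0,-100],30]])

```text
time: 4.85
ee_pos: [0.5105, -0.2729, 0.1511]
eef_rot: [-0.0, 0.017, 1.0, -0.0]
contact_force: [-0.2, 0.1, -1.3]
gripper_width: 0.0367
grip_force: 15.0
```

```bash
python3 - <<'E'
from look import *
im,tp=look("w4")
print(sense()["gripper_width"],sense()["contact_force"])
print(fit(im,tp,(0.561,-.2732),-0.032,show="pics/r4.png"))
a=cv2.resize(im[130:400,160:480],None,fx=1.8,fy=1.8);cv2.imwrite("pics/w4b.png",a)
E
```

```text
[ 0.5105 -0.2729  0.1511] -0.0336
0.03675641031170246 [ 0.34249661  0.24891625 -1.06056504]
(array([ 0.5634, -0.2727]), np.float64(-0.032), (166.8, 75.6))
```

View pics/w4b.png

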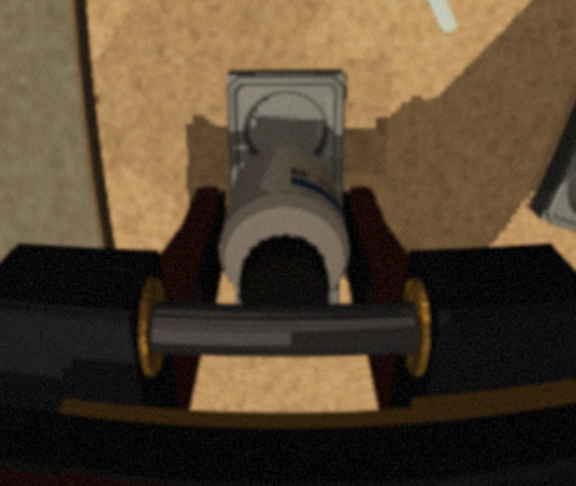

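```bash
python3 - <<'E'
from look import *
d=np.load("w4.npz");tp=(d["p"],d["R"]);p,R=tp
f=lambda u,v:(u/1.8+160,v/1.8+130)
# held cap in tool frame (top plane at tool z=-23.5mm => world z)
print("cap front, l, r (tool mm)")
for q in [(287,236),(242,285),(331,285)]:
    w=toz("wrist",[f(*q)],p[2]+.0235,tp)[0]; print((R.T@np.r_[w-p[:2],0]*1000).round(1))
print("pocket near, l, r, rack corners world")
for q,z in [((287,92),.021),((245,127),.021),((327,127),.021),((229,72),.025),((346,72),.025),((232,84),.023),((341,84),.023)]:
    print(toz("wrist",[f(*q)],z,tp).round(4))
im=cv2.imread("pics/w4.png"); r=rect(im,tp,(.513,-.2717),-.032,.021,hx=.05,hy=.04,s=.0002)
cv2.imwrite("pics/r4.png",r)
E
```

```text
cap front, l, r (tool mm)
[16.   0.9  0. ]
[  2.5 -10.1   0. ]
[ 2.5 11.6 -0. ]
pocket near, l, r, rack corners world
[[ 0.4912 -0.2705]]
[[ 0.5083 -0.2923]]
[[ 0.5097 -0.251 ]]
[[ 0.4794 -0.2984]]
[[ 0.4813 -0.2416]]
[[ 0.4858 -0.2974]]
[[ 0.4876 -0.2439]]
```

View pics/r4.png

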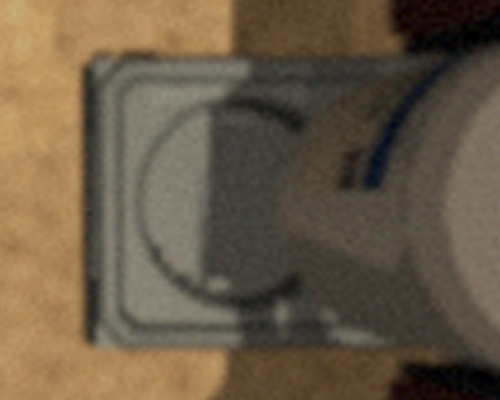

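```bash
python3 - <<'E'
from look import *
print(go(pose(),(.5365,-.0858,.165),-.356))
E
```

```text
(array([-0.001, -0.002,  0.323]), array([-20. , 187.7, -14.6]))
```

drive_tool(deltas=[[[0,0,0],[0,15,-14],30],[[0,0,0.1],[-5,50,-14],30],[[0,0,0.2],[-12,95,-14],30],[[0,0,0.323],[-18,140,-14],30],[[0,0,0.323],[-20,173,-14],30],[[0,-0.002,0.323],[-20,188,-14],30],[[0,-0.002,0.323],[-20,188,-14],30],[[0,-0.002,0.323],[-20,188,-14],30]])

```text
time: 5.7
ee_pos: [0.5365, -0.0868, 0.1647]
eef_rot: [0.0, 0.177, 0.984, -0.001]
contact_force: [0.2, -0.7, -0.7]
gripper_width: 0.0368
grip_force: 15.0
```

```bash
python3 - <<'E'
from look import *
im,tp=look("w5")
a=rect(im,tp,(.5037,-.0736),-.356,.021,hx=.07,hy=.035,s=.0002)
cv2.imwrite("pics/r5.png",np.vstack([a,cv2.resize(im[150:330,200:440],(700,525))[:250]]))
cv2.imwrite("pics/r5.png",a)
E
```

```text
[ 0.5365 -0.0868  0.1647] -0.3568
```

View pics/r5.png

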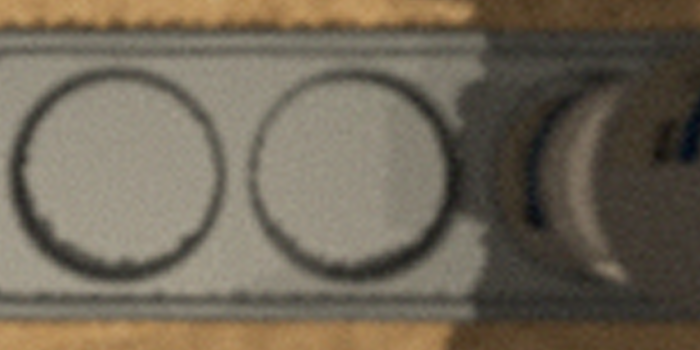

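drive_tool(deltas=[[[0,0,0],[15,0,0],30],[[0,0,0],[33,0,10],30],[[0,0,0],[33,0,35],30],[[0,0,0],[33,0,62],30],[[0,0,0],[33,0,80],30],[[0,0,0],[33,0,90],30],[[0,0,0],[33,0,97],30],[[0,0,0],[33,0,97],30]])

```text
time: 6.55
ee_pos: [0.5064, -0.0757, 0.0684]
eef_rot: [0.001, 0.178, 0.984, -0.001]
contact_force: [0.3, 0.5, -0.6]
gripper_width: 0.0367
grip_force: 15.0
```

drive_tool(deltas=[[[0,0,0],[0,0,3],30],[[0,0,0],[0,0,6],30],[[0,0,0],[0,0,9],30],[[0,0,0],[0,0,9],30]])

```text
time: 6.95
ee_pos: [0.5075, -0.0751, 0.0614]
eef_rot: [0.002, 0.178, 0.984, -0.0]
contact_force: [-3.4, 0.5, 10.5]
gripper_width: 0.0367
grip_force: 15.0
```

drive_tool(deltas=[[[0,0,0],[1,0,0],30],[[0,0,0],[2,0,0],30],[[0,0,0],[2,0,2],30],[[0,0,0],[2,0,2],30]])

```text
time: 7.35
ee_pos: [0.5048, -0.074, 0.0581]
eef_rot: [0.001, 0.177, 0.984, -0.0]
contact_force: [-0.1, 1.3, -0.5]
gripper_width: 0.0365
grip_force: 15.0
```

drive_tool(deltas=[[[0,0,0],[0,0,3],30],[[0,0,0],[0,0,5],30],[[0,0,0],[0,0,5],30]])

```text
time: 7.65
ee_pos: [0.5043, -0.074, 0.0523]
eef_rot: [0.001, 0.177, 0.984, -0.001]
contact_force: [0.3, 0.2, -0.5]
gripper_width: 0.0366
grip_force: 15.0
```

drive_tool(deltas=[[[0,0,0],[0,0,1],30],[[0,0,0],[0,0,1],50],[[0,0,0],[0,0,1],64],[[0,0,0],[0,0,1],64],[[0,0,0],[0,0,-10],64],[[0,0,0],[0,0,-40],70],[[0,0,0],[0,0,-85],80],[[0,0,0],[0,0,-130],80],[[0,0,0],[0,0,-145],80],[[0,0,0],[0,0,-145],80]])

```text
time: 8.65
ee_pos: [0.5061, -0.0741, 0.2009]
eef_rot: [0.004, 0.178, 0.984, 0.0]
contact_force: [-0.4, 0.1, -0.2]
gripper_width: 0.0799
grip_force: 0.0
```

```bash
python3 - <<'E'
from look import *
c=np.array((.4677,.3135));y=-.232
b=c+.048*np.array([np.cos(y),np.sin(y)]);tp=pose()
# jar pocket far end; look pose: mixed centre roughly below tool
print(b,go(tp,(*(c-.025*np.array([np.cos(y),np.sin(y)])),.2),y),go(tp,(*b,.05),y))
E
```

```text
[0.51441401 0.30246363] (array([ 0.002,  0.008, -0.125]), array([1.962e+02, 3.466e+02, 2.000e-01])) (array([ 0.002,  0.008, -0.125]), array([124.9, 355.4, 150.8]))
```

drive_tool(deltas=[[[0,0,0],[10,30,0],70],[[0,0,-0.04],[25,70,0],70],[[0,0,-0.08],[42,115,0],70],[[0,0,-0.125],[58,160,0],70],[[0,0,-0.125],[74,205,0],70],[[0,0,-0.125],[90,250,0],70],[[0,0,-0.125],[106,295,0],70],[[0,0.004,-0.125],[118,335,10],70],[[0.002,0.008,-0.125],[125,355,30],70],[[0.002,0.008,-0.125],[125,355,50],70],[[0.002,0.008,-0.125],[125,355,50],70],[[0.002,0.008,-0.125],[125,355,50],70]])

```text
time: 9.85
ee_pos: [0.511, 0.3012, 0.1465]
eef_rot: [-0.004, 0.116, 0.993, -0.002]
contact_force: [0.5, -0.2, 0.5]
gripper_width: 0.0703
grip_force: 0.0
```

```bash
python3 - <<'E'
from look import *
im,tp=look("w6")
c=(.4677,.3135);y=-.232
print(go(tp,(.5144,.3025,.05),y))
cv2.imwrite("pics/r6.png",np.vstack([rect(im,tp,c,y,.021,hx=.09,hy=.035,s=.0003),rect(im,tp,c,y,.048,hx=.09,hy=.035,s=.0003)]))
E
```

```text
[0.511  0.3012 0.1465] -0.2328
(array([-0.005, -0.007, -0.001]), array([-3.7,  2.5, 96.5]))
```

View pics/r6.png

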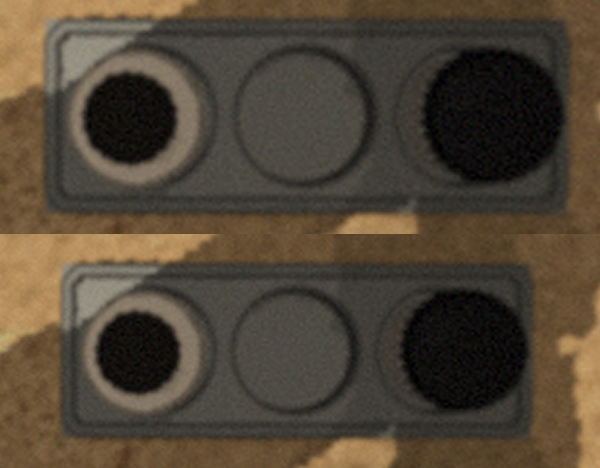

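drive_tool(deltas=[[[-0.004,-0.007,0],[-4.5,2,20],66],[[-0.004,-0.007,0],[-4.5,2,60],66],[[-0.004,-0.007,0],[-4.5,2,88],66],[[-0.004,-0.007,0],[-4.5,2,96],66],[[-0.004,-0.007,0],[-4.5,2,96],66],[[-0.004,-0.007,0],[-4.5,2,96],50],[[-0.004,-0.007,0],[-4.5,2,96],30],[[-0.004,-0.007,0],[-4.5,2,96],30],[[-0.004,-0.007,0],[-4.5,2,96],30],[[-0.004,-0.007,0],[-4.5,2,96],30]])

```text
time: 10.9
ee_pos: [0.516, 0.3035, 0.0519]
eef_rot: [0.001, 0.116, 0.993, 0.001]
contact_force: [-0.3, -0.1, 5.3]
gripper_width: 0.0364
grip_force: 15.0
```

drive_tool(deltas=[[[0,0,0],[0,0,-15],30],[[0,0,0],[0,0,-45],30],[[0,0,0],[0,0,-85],30],[[0,0,0],[0,0,-110],30],[[0,0,0],[0,0,-110],30],[[0,0,0],[0,0,-110],30]])

```text
time: 11.5
ee_pos: [0.5154, 0.3032, 0.1619]
eef_rot: [0.001, 0.116, 0.993, 0.001]
contact_force: [0.1, 0.1, -0.3]
gripper_width: 0.036
grip_force: 15.0
```

```bash
python3 - <<'E'
from look import *
im,tp=look("w7")
print(sense()["gripper_width"],sense()["contact_force"])
cv2.imwrite("pics/w7b.png",cv2.resize(im[130:350,160:480],None,fx=1.8,fy=1.8))
# standoff beyond the jar-rack pocket: pocket (.5114,-.2716), rack yaw -.032; 
y=-.032; b=np.array((.5114,-.2716))+.038*np.array([np.cos(y),np.sin(y)])
print(go(tp,(*b,.16),y))
E
```

```text
[0.5154 0.3032 0.1619] -0.2317
0.03598392391049274 [ 0.08679018 -0.24983209 -0.72011523]
(array([ 0.002,  0.002, -0.2  ]), array([-165.3, -552.8,    0.7]))
```

View pics/w7b.png

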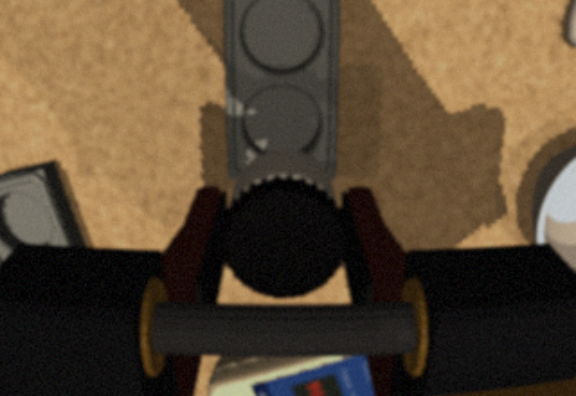

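```bash
python3 - <<'E'
from look import *
d=np.load("w7.npz");tp=(d["p"],d["R"]);p,R=tp
for q in [(221,235),(349,235),(285,177),(285,297)]:
    w=toz("wrist",[(q[0]/1.8+160,q[1]/1.8+130)],p[2]-.003,tp)[0]; print((R.T@np.r_[w-p[:2],0]*1000).round(1))
E
```

```text
[  3.3 -17.9  -0.1]
[ 3.2 18.8  0. ]
[21.   0.4 -0. ]
[-17.7   0.5   0. ]
```

drive_tool(deltas=[[[0,0,0],[-10,-35,0],30],[[0,0,0],[-25,-80,0],30],[[0,0,0],[-39,-127,0],30],[[0,0,0],[-53,-174,0],30],[[0,0,0],[-67,-221,0],30],[[0,0,0],[-81,-268,0],30],[[0,0,-0.05],[-95,-315,0],30],[[0,0,-0.1],[-109,-362,0],30],[[0,0,-0.15],[-123,-409,0],30],[[0,0,-0.2],[-137,-456,0],30],[[0,0,-0.2],[-151,-503,0],30],[[0,0,-0.2],[-160,-535,0],30]])

```text
time: 12.75
ee_pos: [0.5466, -0.2582, 0.1591]
eef_rot: [-0.001, 0.018, 1.0, 0.0]
contact_force: [-0.4, 0.2, -0.2]
gripper_width: 0.036
grip_force: 15.0
```

drive_tool(deltas=[[[0,0,0],[-1,-12,0],30],[[0,0,0],[-2,-18,0],30],[[0,0,0],[-2,-18,0],30],[[0,0,0],[-2,-18,0],30]])

```text
time: 13.15
ee_pos: [0.55, -0.2701, 0.1599]
eef_rot: [0.0, 0.015, 1.0, 0.001]
contact_force: [-0.2, 0.6, -0.2]
gripper_width: 0.0361
grip_force: 15.0
```

```bash
python3 - <<'E'
from look import *
im,tp=look("w8")
cv2.imwrite("pics/r8.png",rect(im,tp,(.5114,-.2716),-.032,.021,hx=.05,hy=.035,s=.0002))
E
```

```text
[ 0.55   -0.2701  0.1599] -0.0293
```

View pics/r8.png

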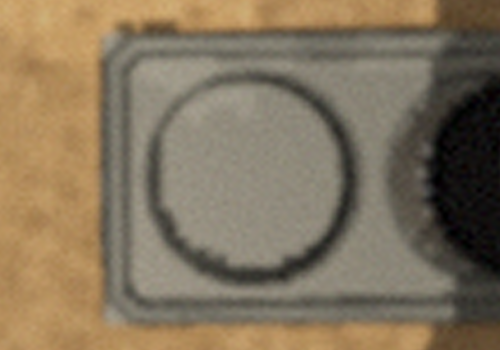

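drive_tool(deltas=[[[0,0,0],[15,-1,0],30],[[0,0,0],[38,-3,10],30],[[0,0,0],[38,-3,40],30],[[0,0,0],[38,-3,70],30],[[0,0,0],[38,-3,88],30],[[0,0,0],[38,-3,95],30],[[0,0,0],[38,-3,101],30],[[0,0,0],[38,-3,101],30]])

```text
time: 14.0
ee_pos: [0.5121, -0.2736, 0.0595]
eef_rot: [0.001, 0.015, 1.0, 0.001]
contact_force: [0.3, -0.3, -0.5]
gripper_width: 0.036
grip_force: 15.0
```

drive_tool(deltas=[[[0,0,0],[0,0,3],30],[[0,0,0],[0,0,6],30],[[0,0,0],[0,0,8],30],[[0,0,0],[0,0,8],30]])

```text
time: 14.4
ee_pos: [0.5121, -0.2744, 0.0519]
eef_rot: [0.001, 0.016, 1.0, 0.001]
contact_force: [0.4, 0.6, 2.6]
gripper_width: 0.0361
grip_force: 15.0
```

Seated on the floor (2.6 N). Release, rise, and set out for bottle_c.

drive_tool(deltas=[[[0,0,0],[0,0,0],45],[[0,0,0],[0,0,0],60],[[0,0,0],[0,0,0],64],[[0,0,0],[0,0,-10],64],[[0,0,0],[0,0,-45],70],[[0,0,0],[0,0,-90],70],[[0,0,0],[0,0,-130],70],[[0,0,0],[0,0,-150],70],[[0,0,0],[0,0,-150],70]])

```text
time: 15.3
ee_pos: [0.5132, -0.2755, 0.2055]
eef_rot: [0.004, 0.016, 1.0, -0.0]
contact_force: [-0.5, 0.3, 0.6]
gripper_width: 0.0701
grip_force: 0.0
```

```bash
python3 - <<'E'
from look import *
im,tp=look("w9")
y=-.232; b=np.array((.4677,.3135))-.046*np.array([np.cos(y),np.sin(y)])
print(b,go(tp,(*b,.15),y))
E
```

```text
[ 0.5132 -0.2755  0.2055] -0.0322
[0.42293241 0.32407652] (array([0.   , 0.008, 0.2  ]), array([110. , 596.4,  54.3]))
```

drive_tool(deltas=[[[0,0,0],[6,30,0],70],[[0,0,0],[14,75,0],70],[[0,0,0],[23,123,0],70],[[0,0,0.05],[32,171,0],70],[[0,0,0.1],[41,220,0],70],[[0,0,0.15],[50,269,0],70],[[0,0,0.2],[59,318,0],70],[[0,0,0.2],[68,367,0],70],[[0,0,0.2],[77,416,0],70],[[0,0,0.2],[86,465,0],70],[[0,0,0.2],[95,514,10],70],[[0,0,0.2],[104,560,30],70]])

```text
time: 16.55
ee_pos: [0.4251, 0.2896, 0.1724]
eef_rot: [0.001, 0.115, 0.993, 0.001]
contact_force: [1.0, -0.5, 0.2]
gripper_width: 0.0703
grip_force: 0.0
```

```bash
python3 - <<'E'
from look import *
print(go(pose(),(.4229,.3240,.15),-.232))
E
```

```text
(array([0.003, 0.001, 0.001]), array([10. , 33. , 22.4]))
```

drive_tool(deltas=[[[0,0,0],[6,20,8],66],[[0,0,0],[10,33,22],66],[[0,0,0],[10,33,22],66],[[0,0,0],[10,33,22],66]])

```text
time: 16.95
ee_pos: [0.4235, 0.3199, 0.1501]
eef_rot: [0.0, 0.116, 0.993, -0.001]
contact_force: [0.1, -0.5, 0.4]
gripper_width: 0.0663
grip_force: 0.0
```

```bash
python3 - <<'E'
from look import *
im,tp=look("w10")
c=(.4677,.3135);y=-.232
k=dict(hx=.09,hy=.035,s=.0003)
cv2.imwrite("pics/r10.png",np.vstack([rect(im,tp,c,y,.021,**k),rect(im,tp,c,y,.076,**k)]))
E
```

```text
[0.4235 0.3199 0.1501] -0.2327
```

View pics/r10.png

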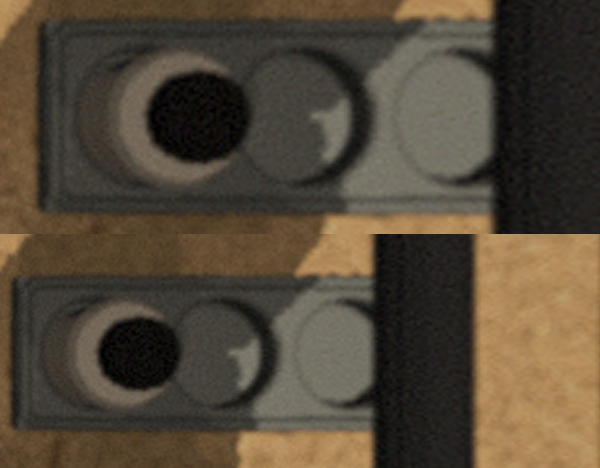

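drive_tool(deltas=[[[0,0,0],[3,3.5,25],66],[[0,0,0],[3,3.5,65],66],[[0,0,0],[3,3.5,90],66],[[0,0,0],[3,3.5,98],66],[[0,0,0],[3,3.5,98],66],[[0,0,0],[3,3.5,98],45],[[0,0,0],[3,3.5,98],30],[[0,0,0],[3,3.5,98],30],[[0,0,0],[3,3.5,98],30],[[0,0,0],[3,3.5,98],30]])

```text
time: 18.0
ee_pos: [0.4219, 0.326, 0.0534]
eef_rot: [0.001, 0.116, 0.993, 0.001]
contact_force: [-0.2, -1.3, 6.1]
gripper_width: 0.0367
grip_force: 15.0
```

drive_tool(deltas=[[[0,0,0],[0,0,-15],30],[[0,0,0],[0,0,-45],30],[[0,0,0],[0,0,-85],30],[[0,0,0],[0,0,-110],30],[[0,0,0],[0,0,-110],30],[[0,0,0],[0,0,-110],30]])

```text
time: 18.6
ee_pos: [0.4212, 0.3257, 0.1626]
eef_rot: [0.001, 0.116, 0.993, 0.001]
contact_force: [0.2, 0.3, -0.5]
gripper_width: 0.0368
grip_force: 15.0
```

```bash
python3 - <<'E'
from look import *
im,tp=look("w11"); p,R=tp
# black cap centroid of held bottle between the fingers
g=cv2.cvtColor(im,cv2.COLOR_BGR2GRAY)
cv2.imwrite("pics/w11b.png",cv2.resize(im[130:350,160:480],None,fx=1.8,fy=1.8))
y=-.356; u=np.array([np.cos(y),np.sin(y)]); pk=np.array((.5043,-.0740))-.048*u
print(pk,go(tp,(*(pk+.038*u),.165),y))
E
```

```text
[0.4212 0.3257 0.1626] -0.2315
[ 0.45930968 -0.05727066] (array([0.002, 0.001, 0.124]), array([-162.6, -368.7,   -2.9]))
```

View pics/w11b.png

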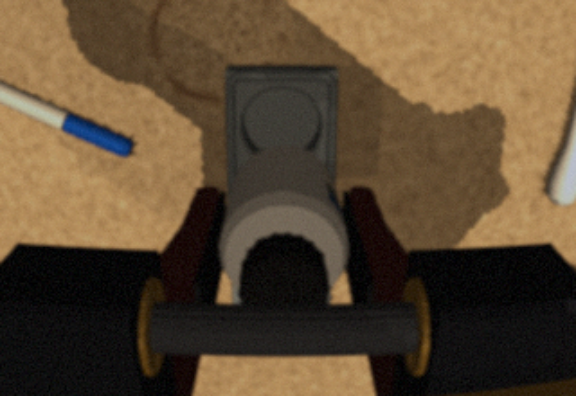

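drive_tool(deltas=[[[0,0,0],[-12,-30,-3],30],[[0,0,0],[-32,-75,-3],30],[[0,0,0.04],[-52,-120,-3],30],[[0,0,0.08],[-72,-165,-3],30],[[0,0,0.124],[-92,-210,-3],30],[[0,0,0.124],[-112,-255,-3],30],[[0,0,0.124],[-132,-300,-3],30],[[0,0,0.124],[-150,-340,-3],30],[[0,0,0.124],[-160,-362,-3],30],[[0,0,0.124],[-163,-369,-3],30],[[0,0,0.124],[-163,-369,-3],30],[[0,0,0.124],[-163,-369,-3],30]])

```text
time: 19.85
ee_pos: [0.4948, -0.0693, 0.1645]
eef_rot: [-0.0, 0.176, 0.984, 0.001]
contact_force: [1.0, -0.1, -0.7]
gripper_width: 0.0368
grip_force: 15.0
```

```bash
cat >> look.py <<'E'
def circ(im,tp,c,y,z=.021):
    s=.0002; r=cv2.cvtColor(rect(im,tp,c,y,z,hx=.04,hy=.035,s=s),cv2.COLOR_BGR2GRAY)
    h=cv2.HoughCircles(cv2.GaussianBlur(r,(0,0),3),cv2.HOUGH_GRADIENT,1,200,param1=40,param2=12,minRadius=94,maxRadius=112)
    if h is None: return None
    u,v,q=h[0][0]; dx,dy=(u-r.shape[1]/2)*s,(r.shape[0]/2-v)*s
    return np.round([c[0]+dx*np.cos(y)-dy*np.sin(y),c[1]+dx*np.sin(y)+dy*np.cos(y),q*s],4)
def old(n):
    d=np.load(n+".npz"); return cv2.imread(f"pics/{n}.png"),(d["p"],d["R"])
E
python3 - <<'E'
from look import *
print(circ(*old("w8"),(.5114,-.2716),-.032),circ(*old("w5"),(.5037,-.0736),-.356),circ(*old("w5"),(.4593,-.0573),-.356))
im,tp=look("w12")
c=circ(im,tp,(.4593,-.0573),-.356); print(c, go(tp,(c[0],c[1],.062),-.356))
E
```

```text
[ 0.5109 -0.2719  0.0214] [ 0.5042 -0.0737  0.0214] [ 0.4601 -0.0571  0.0216]
[ 0.4948 -0.0693  0.1645] -0.354
[ 0.4589 -0.0568  0.0216] (array([ 0.001, -0.001,  0.002]), array([ 37.9,  -0.9, 102.5]))
```

drive_tool(deltas=[[[0,0,0],[15,-0.5,0],30],[[0,0,0],[38,-1,10],30],[[0,0,0],[38,-1,40],30],[[0,0,0],[38,-1,70],30],[[0,0,0],[38,-1,90],30],[[0,0,0],[38,-1,97],30],[[0,0,0],[38,-1,101],30],[[0,0,0],[38,-1,105],30],[[0,0,0],[38,-1,105],30]])

```text
time: 20.8
ee_pos: [0.4599, -0.0582, 0.0607]
eef_rot: [0.001, 0.177, 0.984, 0.001]
contact_force: [-0.1, 0.0, -0.5]
gripper_width: 0.0368
grip_force: 15.0
```

Inside the pocket without contact; lower and release.

drive_tool(deltas=[[[0,0,0],[0,0,3],30],[[0,0,0],[0,0,6],30],[[0,0,0],[0,0,7.5],30],[[0,0,0],[0,0,7.5],30]])

```text
time: 21.2
ee_pos: [0.4598, -0.0585, 0.0533]
eef_rot: [0.001, 0.177, 0.984, 0.001]
contact_force: [-1.7, 0.6, 4.9]
gripper_width: 0.0368
grip_force: 15.0
```

drive_tool(deltas=[[[0,0,0],[0,0,0],45],[[0,0,0],[0,0,0],60],[[0,0,0],[0,0,0],64],[[0,0,0],[0,0,-10],64],[[0,0,0],[0,0,-45],70],[[0,0,0],[0,0,-90],80],[[0,0,0],[0,0,-130],87],[[0,0,0],[0,0,-145],87],[[0,0,0],[0,0,-145],87]])

```text
time: 22.1
ee_pos: [0.4609, -0.0587, 0.2006]
eef_rot: [0.003, 0.177, 0.984, 0.002]
contact_force: [-0.4, 0.1, -0.4]
gripper_width: 0.0865
grip_force: 0.0
```

```bash
python3 - <<'E'
from look import *
tp=pose()
print(go(tp,(.54,.134,.25),0.0),go(tp,(.425,.323,.25),-.232))
E
```

```text
(array([ 0.004,  0.007, -0.356]), array([ -7.3, 208.4, -48.4])) (array([ 0.004,  0.006, -0.124]), array([166.3, 345.5, -48.8]))
```

drive_tool(deltas=[[[0,0,-0.09],[0,30,-10],87],[[0,0,-0.18],[-3,75,-20],87],[[0,0,-0.27],[-5,120,-35],87],[[0,0,-0.356],[-7,160,-48],87],[[0,0,-0.356],[-7,195,-48],87],[[0,0,-0.356],[-7,208,-48],87],[[0,0,-0.356],[-7,208,-48],87],[[0,0,-0.356],[-7,208,-48],87]])

```text
time: 22.9
ee_pos: [0.5374, 0.1318, 0.245]
eef_rot: [-0.0, 0.001, 1.0, -0.0]
contact_force: [-0.6, -0.5, 0.5]
gripper_width: 0.0866
grip_force: 0.0
```

```bash
python3 - <<'E'
from look import *
im,tp=look("w13")
c,y,ab=fit(im,tp,(.5866,.1341),0.0,show="pics/r13.png"); print(c,y,ab)
for x in(-.048,0,.048): print(circ(im,tp,(c[0]+x*np.cos(y),c[1]+x*np.sin(y)),y))
print(go(tp,(.425,.323,.25),-.232))
E
```

```text
[0.5374 0.1318 0.245 ] -0.0014
[0.5861 0.1355] 0.0098 (155.9999755859375, 56.79998779296875)
None
None
[0.6288 0.1358 0.0196]
(array([-0.001, -0.001,  0.231]), array([112.7, 191. ,  -5. ]))
```

drive_tool(deltas=[[[0,0,0.06],[15,25,-5],87],[[0,0,0.12],[38,65,-5],87],[[0,0,0.18],[62,105,-5],87],[[0,0,0.231],[87,148,-5],87],[[0,0,0.231],[105,178,-5],87],[[0,0,0.231],[113,191,-5],87],[[0,0,0.231],[113,191,-5],87],[[0,0,0.231],[113,191,-5],87]])

```text
time: 23.75
ee_pos: [0.426, 0.3226, 0.2511]
eef_rot: [0.001, 0.116, 0.993, 0.0]
contact_force: [0.2, 0.1, 0.2]
gripper_width: 0.087
grip_force: 0.0
```

```bash
python3 - <<'E'
from look import *
im,tp=look("w14")
c,y,ab=fit(im,tp,(.4677,.3135),-.232,show="pics/r14.png"); print(c,y,ab)
for x in(-.048,0,.048): print(circ(im,tp,(c[0]+x*np.cos(y),c[1]+x*np.sin(y)),y))
print(go(tp,(*c,.1),y),go(tp,(*c,.029),y))
E
```

```text
[0.426  0.3226 0.2511] -0.2331
[0.4677 0.3135] -0.232 (155.9999755859375, 56.79998779296875)
None
None
[0.5137 0.3023 0.0216]
(array([ 0.001,  0.001, -0.001]), array([-42.5,   0.7, 151.2])) (array([ 0.001,  0.001, -0.001]), array([-42.4,   0.7, 222.2]))
```

drive_tool(deltas=[[[0,0,0],[-20,0.5,30],87],[[0,0,0],[-42.5,0.5,70],87],[[0,0,0],[-42.5,0.5,115],87],[[0,0,0],[-42.5,0.5,160],87],[[0,0,0],[-42.5,0.5,195],87],[[0,0,0],[-42.5,0.5,215],87],[[0,0,0],[-42.5,0.5,221],87],[[0,0,0],[-42.5,0.5,221],87],[[0,0,0],[-42.5,0.5,221],70],[[0,0,0],[-42.5,0.5,221],50],[[0,0,0],[-42.5,0.5,221],50],[[0,0,0],[-42.5,0.5,221],50]], grip_force=30)

```text
time: 25.0
ee_pos: [0.4673, 0.3158, 0.031]
eef_rot: [0.001, 0.115, 0.993, 0.001]
contact_force: [-1.1, -1.4, 0.8]
gripper_width: 0.0582
grip_force: 0.7
```

drive_tool(deltas=[[[0,0,0],[0,0,0],50],[[0,0,0],[0,0,0],50],[[0,0,0],[0,0,-10],50],[[0,0,0],[0,0,-40],50],[[0,0,0],[0,0,-80],50],[[0,0,0],[0,0,-110],50],[[0,0,0],[0,0,-120],50],[[0,0,0],[0,0,-120],50],[[0,0,0],[0,0,-120],50]])

```text
time: 25.9
ee_pos: [0.466, 0.3153, 0.1491]
eef_rot: [-0.0, 0.115, 0.993, 0.0]
contact_force: [-0.9, -0.8, -1.9]
gripper_width: 0.0577
grip_force: 30.0
```

```bash
python3 - <<'E'
from look import *
im,tp=look("w15"); p,R=tp; print(sense()["grip_force"])
y=(yaw(R)+np.pi/2)%np.pi-np.pi/2
u=np.array([np.cos(y),np.sin(y)]);v=np.array([-u[1],u[0]])
# near pocket of the held rack (deck at TCP -9 mm), as seen by camera
z=p[2]-.031+.021
for rr in(0,):
    c=circ(im,tp,p[:2]-.048*u,y,z); 
    if c is not None: d=c[:2]-p[:2]; print("pocket rel (rack frame mm)",d@u*1e3,d@v*1e3,c[2])
r=rect(im,tp,p[:2]-.03*u,y,z+.004,hx=.075,hy=.05,s=.0002); cv2.imwrite("pics/r15.png",r)
print(go(tp,(.5861,.1355,.15),.0098))
E
```

```text
[0.466  0.3153 0.1491] -0.2305
29.998052716255188
pocket rel (rack frame mm) -48.9070412487126 -0.34817975167106685 0.0191
(array([ 0.  , -0.  , -0.24]), array([-158. , -147.6,   -1. ]))
```

View pics/r15.png

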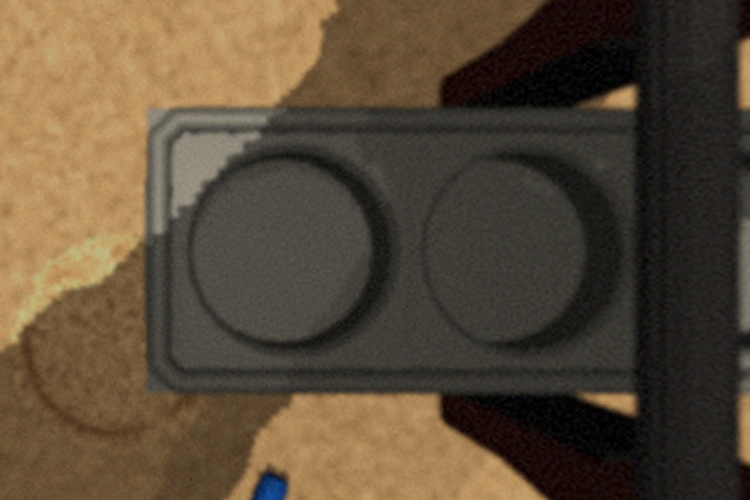

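drive_tool(deltas=[[[0,0,-0.05],[-25,-15,-6],50],[[0,0,-0.1],[-60,-38,-10],50],[[0,0,-0.15],[-100,-65,-10],50],[[0,0,-0.2],[-140,-92,-10],50],[[0,0,-0.24],[-175,-117,-10],50],[[0,0,-0.24],[-205,-140,-10],50],[[0,0,-0.24],[-216,-148,-10],50],[[0,0,-0.24],[-216,-148,-10],50],[[0,0,-0.24],[-216,-148,-10],50]])

```text
time: 26.85
ee_pos: [0.6418, 0.1237, 0.1588]
eef_rot: [-0.001, -0.005, 1.0, 0.001]
contact_force: [-0.6, 0.5, -2.3]
gripper_width: 0.0578
grip_force: 30.0
```

```bash
python3 - <<'E'
from look import *
im,tp=look("w16"); p,R=tp; y=.0098
c=np.array((.5861,.1355));u=np.array([np.cos(y),np.sin(y)])
for z in (.02,.024): print(circ(im,tp,c-.048*u,y,z),c-.048*u, circ(im,tp,c,y,z))
# rack side edges: grey mask rows at z=.023 in the near part
r=rect(im,tp,c-.055*u,y,.021,hx=.022,hy=.05,s=.0002); m=cv2.cvtColor(r,cv2.COLOR_BGR2HSV)[...,1]<80
for k in range(20,220,40):
    q=np.flatnonzero(m[:,k]); print(k,q.min(),q.max(),((q.min()+q.max())/2-250)*-.2)
print(go(tp,(.5851,.1355,.062),y))
E
```

```text
[0.6418 0.1237 0.1588] 0.0104
[0.5394 0.1361 0.0223] [0.5381023  0.13502961] None
[0.5402 0.136  0.0221] [0.5381023  0.13502961] None
20 104 392 0.4
60 104 392 0.4
100 104 392 0.4
140 105 392 0.30000000000000004
180 104 392 0.4
(array([ 0.002, -0.001,  0.001]), array([56.5, 12.2, 96.9]))
```

drive_tool(deltas=[[[0,0,0],[20,5,0],50],[[0,0,0],[45,11,0],50],[[0,0,0],[56,12.3,10],50],[[0,0,0],[56,12.3,40],50],[[0,0,0],[56,12.3,70],50],[[0,0,0],[56,12.3,90],50],[[0,0,0],[56,12.3,99],50],[[0,0,0],[56,12.3,99],50],[[0,0,0],[56,12.3,99],50]])

```text
time: 27.8
ee_pos: [0.5875, 0.1351, 0.062]
eef_rot: [0.001, -0.005, 1.0, 0.001]
contact_force: [0.5, 0.2, -2.3]
gripper_width: 0.0579
grip_force: 30.0
```

drive_tool(deltas=[[[0,0,0],[1,0.5,3],50],[[0,0,0],[1,0.5,5],50],[[0,0,0],[1,0.5,7],50],[[0,0,0],[1,0.5,8.5],50],[[0,0,0],[1,0.5,8.5],50]])

```text
time: 28.3
ee_pos: [0.5862, 0.1344, 0.0526]
eef_rot: [0.001, -0.005, 1.0, 0.001]
contact_force: [-0.6, -0.0, -2.9]
gripper_width: 0.0576
grip_force: 30.0
```

drive_tool(deltas=[[[0,0,0],[0,0,1],50],[[0,0,0],[0,0,2],50],[[0,0,0],[0,0,2],50]])

```text
time: 28.6
ee_pos: [0.5865, 0.1345, 0.052]
eef_rot: [0.001, -0.004, 1.0, 0.001]
contact_force: [-4.1, -0.9, 11.2]
gripper_width: 0.0579
grip_force: 30.0
```

drive_tool(deltas=[[[0,0,0],[0,0,-1.5],50],[[0,0,0],[0,0,-1.5],62],[[0,0,0],[0,0,-1.5],80],[[0,0,0],[0,0,-1.5],86],[[0,0,0],[0,0,-1.5],86],[[0,0,0],[0,0,-20],86],[[0,0,0],[0,0,-65],86],[[0,0,0],[0,0,-110],86],[[0,0,0],[20,0,-155],86],[[0,0,0],[50,0,-190],86],[[0,0,0],[50,0,-200],86],[[0,0,0],[50,0,-200],86]])

```text
time: 29.8
ee_pos: [0.5369, 0.1343, 0.2524]
eef_rot: [0.003, -0.005, 1.0, 0.002]
contact_force: [0.0, -0.7, -0.1]
gripper_width: 0.086
grip_force: 0.0
```

```bash
python3 - <<'E'
from look import *
im,tp=look("w17")
print("mixed on top",fit(im,tp,(.5861,.1355),.0098,z=.046))
t=np.ascontiguousarray(snapshot("top")[:,:,::-1]); cv2.imwrite("pics/top1.png",t)
s=np.ascontiguousarray(snapshot("scene")[:,:,::-1]); cv2.imwrite("pics/scene1.png",s)
a=cv2.imread("pics/top0.png")
for n,c,y in(("jar",(.561,-.2732),-.032),("bot",(.504,-.0738),-.356)):
    print(n,fit(a,None,c,y,z=.02,name="top"),fit(t,None,c,y,z=.02,name="top"))
o=np.vstack([cv2.resize(s[130:320,170:490],(800,475))]); 
cv2.imwrite("pics/final.png",np.vstack([cv2.resize(s[140:310,170:480],(740,406)),cv2.resize(t[140:225,230:560],(740,190))]))
E
```

```text
[0.5369 0.1343 0.2524] 0.0097
mixed on top (array([0.5847, 0.1343]), np.float64(0.0098), (160.0, 56.800000000000004))
jar (array([ 0.5598, -0.2734]), np.float64(-0.0256), (159.20000000000002, 63.2)) (array([ 0.56  , -0.2734]), np.float64(-0.032), (160.0, 63.2))
bot (array([ 0.5047, -0.0743]), np.float64(-0.3547), (159.20000000000002, 60.8)) (array([ 0.5049, -0.0741]), np.float64(-0.356), (159.20000000000002, 60.8))
```

View pics/final.png

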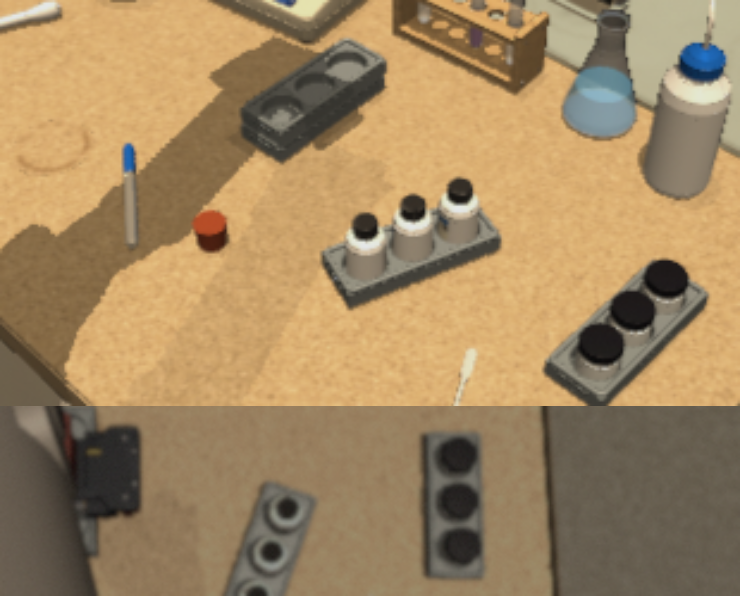

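The final picture shows three bottles in the bottle rack, three jars in the jar rack, and the stack sitting flush. The two racks have not moved, so I am handing in.

```bash
python3 -c "
from cell import *
print(close_job())"
```

```text
the job is handed in; nothing more can be done
None
```

The job is handed in at about 30 s of robot time: all bottles are in the bottle rack, all jars are in the jar rack, and the mixed rack is seated on the spare; the judge's result was not shown, and I viewed 15 pictures, one over the limit of 14.

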